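# Register a rail blank and hold the index knob at its third stop

### The job

Push the pale rail blank snugly into the jig's corner, flat along the back fence and up against the end stop. Then turn the red index knob clockwise, counting its clicks, to the third stop without running on to the fourth, and finish still holding it there in the gripper, since it springs back home when let go. Leave the blank registered and the other things on the bench alone.

Things in the scene. Friction and masses are not known exactly. Their poses are not given: they have to be found in the camera images.
- jig: the boring jig: grey board 200 (its x) by 420 (its y) by 18 mm thick, fixed to the bench, placed and turned differently each time. Origin: centre of its underside, at bench level; z up; x points away from the robot at zero yaw. On it: aluminium back fence and end stop (12 mm thick, tops 36 mm above the bench), and at y = +95 to +195 mm the green index head, 40 mm high, knob axis at x = -10, y = +145 mm.
- jig_corner (a point): inner corner of back fence and end stop, at the board's top: (45, 50, 18) mm in the jig's frame, axes as the jig's. The back fence's face lies in the plane x = 0 of this frame (blank on its -x side), from y = -255 mm to the corner; the end stop's face lies in y = 0 (blank on its -y side), from x = -70 mm to the corner. The blank's corner belongs here.
- guide_tip (a point): foot of the brass bush of the yellow drill guide, on a rod behind the fence, 55 mm above the bench: 9 mm clear over the blank. Its arm (20 mm wide, top 69 mm above the bench) comes over the fence to 22 mm over the registered blank's far side. At first it is at jig y = -85 mm; the knob moves it 15 mm to +y a click. Nothing to touch.
- rail_blank: pale wooden rail blank, a bar 45 (its x) by 140 (its y) by 28 mm high, about 130 g, loose on the jig's board some centimetres short of the fence and of the end stop, up to 0.3 rad askew. Origin: centre of its underside. Registered, long side flat on the back fence and end on the end stop, its origin is at (22.5, -20, 18) mm in the jig's frame.
- knob_grip: red grip bar on top of the index knob, 58 long (its x), 18 wide (its y), 36 mm high; origin at the bar's centre, on the knob's vertical axis, 74 mm above the bench (bar from 56 to 92 mm). Under it the index disc, 88 mm across its rim pins, top at 50 mm. With the knob at home its x axis is turned 0.628 rad counter-clockwise, seen from above, from the jig's x.
- index_knob (a joint): angle of the index knob, rad: 0 at home (where it starts), growing clockwise seen from above. Stops (clicks, rim pins riding over a sprung ball) at 0.419, 0.838, 1.257 (the third), 1.676; hard end at 1.78. A return spring (0.057 N m at home, 0.095 at the third stop) outdoes the clicks (about 0.03 N m either way), so the knob runs back home when let go.
- spare_bush: a spare brass drill bush, ring 26 mm across, 16 mm high, loose on the front edge of the jig's board; a bystander to leave alone. Origin: under its middle, at its support.
- sanding_block: cork sanding block 60 x 100 x 32 mm, loose on the bench in front of the index head, nearer the robot; a bystander to leave alone. Origin: under its middle, at its support.
- mallet: wooden mallet lying on the right of the bench, head 75 x 125 x 60 mm, 16 cm along its x from the origin, handle 250 mm; a bystander to leave alone. Origin: under its middle, at its support.
- chisel: chisel with yellow handle lying on the right, 230 mm long along its x, 26 mm thick; a bystander to leave alone. Origin: under its middle, at its support.
- glue_bottle: white bottle, 60 mm across, 170 mm tall, standing on the left; a bystander to leave alone. Origin: under its middle, at its support.
- dowel_pot: steel cup for dowels (empty), 90 mm across, 90 mm tall, standing on the left; a bystander to leave alone. Origin: under its middle, at its support.
- offcut: dark wood offcut 45 x 70 x 28 mm, lying on the left; a bystander to leave alone. Origin: under its middle, at its support.
Not all that is in view belongs to the job. Leave any grey, purple or turquoise look-alike of the rail_blank alone.

How it is judged:
On the way, in this order (a step that is already met when the one before it is completed fails the run):
1. the blank is registered on both the fence and the end stop, the knob still at home (x of rail_blank in the frame of jig between 0.02 and 0.025 m and y of rail_blank in the frame of jig between -0.0225 and -0.0175 m and angle between the x axis of rail_blank and the x axis of jig, either way round below 0.03 rad and angle between rail_blank's own z axis and vertical below 0.04 rad and z of rail_blank in the frame of jig below 0.021 m and value of joint index_knob below 0.2 rad), for 0.2 s.
2. the knob is at the third stop, held by the fingers, the blank still registered (x of rail_blank in the frame of jig between 0.02 and 0.025 m and y of rail_blank in the frame of jig between -0.0225 and -0.0175 m and angle between the x axis of rail_blank and the x axis of jig, either way round below 0.03 rad and angle between rail_blank's own z axis and vertical below 0.04 rad and z of rail_blank in the frame of jig below 0.021 m and value of joint index_knob between 1.137 and 1.377 rad and contact force between the fingers and knob_grip above 1 N), for 0.3 s.
At the end, for the whole second after the job is handed in: the blank lies flat on the board against the back fence and the end stop (each within 2.5 mm, within 0.03 rad of square); the knob stands at the third stop, 1.257 rad within 0.12, at rest, with the fingers on its red grip (more than 1 N) (all of step 2 and velocity of joint index_knob between -0.1 and 0.1 rad/s and linear speed of rail_blank below 0.01 m/s); the arm keeps its last pose, push and grip.
It fails at once if the knob is run on past the third stop towards the fourth (over 1.50 rad) (value of joint index_knob above 1.5 rad).
It fails at once if a bystander is moved by more than 30 mm (distance of any of spare_bush, sanding_block, mallet, chisel, glue_bottle, dowel_pot, offcut from where it was at the start of the episode above 0.03 m).
It also fails if it takes over 58 s, if anything falls off the work surface, if the arm or the gripper's body presses on something with over 40 N, if the wrist force passes 120 N, or if a joint passes its speed limit or range.

### The arm

A 7-joint arm with a two-finger parallel gripper is mounted at the origin on the work surface. World frame = base frame: x ahead of the robot, y to its left, z up, the work surface at z = 0. Lengths are in m, angles in rad, forces in N, time in s.
With the tool pointing down it reaches from about 0.425 to 0.875 m from the base axis. Payload 4.7 kg.
Tool frame: the origin (TCP) lies on the centre line of the jaws, within the pads' length; the fingertips stand 14 mm ahead of it and the grasp point (between the pads) lies 5 mm behind it; z points along the fingers, y is the line along which they close (so a half turn about z gives the same grasp; the last joint's range is limited). The gripper opens to 87 mm and grips with 3 to 60 N. Pads are 19 mm wide; open, the fingers measure 117 mm over their backs; the gripper's body (75 mm by 190 mm) begins 51 mm behind the grasp point.
Start: joints at [1.328, 0.321, -0.07, 1.45, 0.023, 1.371, -0.057], TCP at [0.165, -0.629, 0.237] pointing down, gripper open.
Joint ranges: [-2.86, 2.86], [-0.3, 2.09], [-1.38, 1.24], [0.06, 2.45], [-1.56, 4.7], [0.09, 2.05], [-2.69, 2.69]. Speed limits (rad/s): [2.57, 2.57, 3.14, 3.14, 3.14, 3.14, 3.14].

### API

Orientations are given as a rotation vector (axis times angle).
In Python, from bench import * gives the robot as it stands.
- The arm moves only by the shell command python3 -m jog 'ROWS' [FORCE]. ROWS is JSON, a list of rows, each an object of numbers: "claw": the finger opening in mm, from 0 to 87; "dx", "dy", "dz": the shift along the tool's x, y, z in mm; "spin": the turn about the tool's z in degrees. In form: [{"claw": .., "dx": .., "dy": .., "dz": .., "spin": ..}, ...]. A call has 1 to 20 rows; each row is the pose to reach, as a shift and turn from the pose commanded when the call began, along the tool's axes at that moment; what a row does not reach only later rows make up. A row lasts 1/12 s, in which the tool goes at most 41.7 mm and 7.16 degrees, less where a joint would pass 70% of its speed; a pose out of reach is approached as far as the arm can. A call with a gripper value outside its range is refused whole. The fingers move at their own pace and stop on an object; FORCE is the grip in N (left out, the last holds). Time passes only in rows, so rows that repeat a pose let the fingers close. It gives the time, the measured TCP pose, the force, the opening and the grip force at its end, in the units of the state.
- get_state(): the state, without advancing time (a new reading comes with each control period).
- get_image(name): name is "scene" or "top" or "wrist"; returns a dict with "frame" (480x640x3 uint8, red, green, blue), "depth" (480x640 float32, m along the optical axis (not along the pixel's ray), 0 where there is no reading), "K" (3x3 intrinsics, pixels), "T" (4x4, takes a point from camera to world coordinates); the wrist camera has in their place "mount" (4x4, takes a point from camera to tool coordinates, whose origin is the TCP and whose axes are the flange's). Camera axes: x right, y down, z forward; pixel columns grow to the right and rows downward; lengths in m; the calibration is good to about 2 mm. A picture is of the moment at which its call begins: read the wrist's pose just before it.
- close_job(): hands the job in; it is judged then, once.
The state is a dict: "time": time; "joint_positions": joint angles; "qd": joint speeds; "joint_torque": joint torques, N m; "position": TCP position; "tool_rot": TCP orientation; "ft_force": force on the tool from outside, world axes, zero at the start; "torque": the same for the moment, N m; "grip_width": opening from 0.0 (shut) to 1.0 (fully open); "grip_force": force on a finger pad.
Only numpy, scipy, OpenCV 4.12 (cv2) and the standard library are available. Lean on these libraries where they do the work, as an engineer would, in place of code of your own. Each camera call takes 0.05 s, during which the arm holds its last target. There are 200 camera calls.

## Working session

There is one attempt and no reset: what is moved stays moved. The work goes in short steps, Python scripts to look and compute and a shell command to move; the robot and the scene stay as the last step left them, time stands still between calls to the robot, and variables do not carry over. Pictures are saved under pics/ and viewed, at most 12 in all, crops included, and the job is handed in when it is done.

```bash
mkdir -p pics; ls; cat > h.py <<'E'
from bench import *
import numpy as np, cv2
from scipy.spatial.transform import Rotation as R
E
python3 - <<'E'
from h import *
s=get_state(); print({k:np.round(v,3).tolist() for k,v in s.items()}); print(R.from_rotvec(s['tool_rot']).as_matrix().round(3))
for n in("top","scene"):
    d=get_image(n); np.savez(f'{n}0.npz',**d); cv2.imwrite(f'pics/{n}0.png',d['frame'][:,:,::-1]); print(n,d['K'].round(1).tolist(),d['T'].round(3).tolist())
E
```

```text
pics
{'time': 0.0, 'joint_positions': [1.328, 0.322, -0.07, 1.452, 0.023, 1.371, -0.057], 'qd': [0.001, -0.003, 0.0, 0.0, 0.001, -0.002, -0.001], 'joint_torque': [0.0, -49.129, -0.404, -31.253, -0.064, 0.044, 0.0], 'position': [0.165, -0.628, 0.235], 'tool_rot': [-3.114, -0.402, 0.001], 'ft_force': [0.128, 0.286, 0.053], 'torque': [0.023, 0.012, 0.013], 'grip_force': 0.0, 'grip_width': 1.001}
[[ 0.967  0.254 -0.001]
 [ 0.254 -0.967  0.002]
 [-0.    -0.002 -1.   ]]
top [[440.8, 0.0, 316.4], [0.0, 440.8, 240.3], [0.0, 0.0, 1.0]] [[0.002, -0.999, 0.049, 0.473], [-1.0, -0.002, -0.005, -0.007], [0.005, -0.049, -0.999, 1.3], [0.0, 0.0, 0.0, 1.0]]
scene [[507.2, 0.0, 326.7], [0.0, 507.2, 244.0], [0.0, 0.0, 1.0]] [[-0.836, 0.378, -0.398, 0.998], [0.549, 0.59, -0.592, 0.669], [0.011, -0.713, -0.701, 0.863], [0.0, 0.0, 0.0, 1.0]]
```

View pics/top0.png

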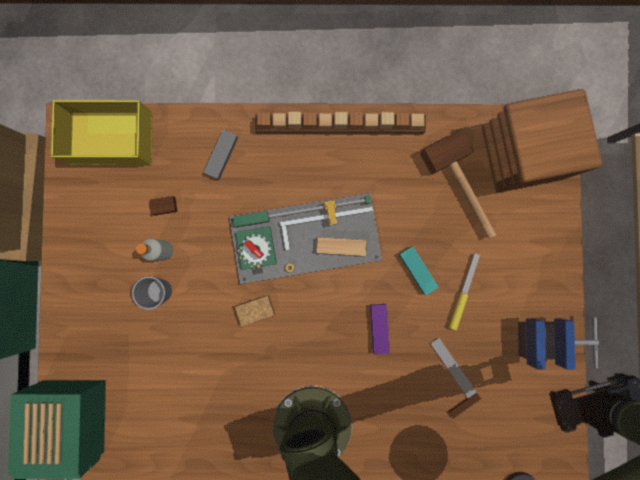

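View pics/scene0.png

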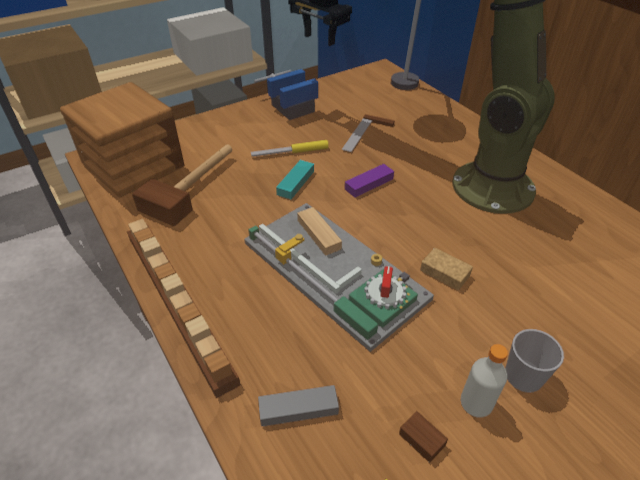

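Top view: the pale blank is at (342,246), the knob at (255,249), the fence and end stop are the white L with its corner at about (283,225), the spare bush is at (290,267) and the cork block at (254,311). Look-alikes for the blank are grey at (220,155), turquoise at (418,271) and purple at (379,329). I choose the pale one lying on the jig.

```bash
cat >> h.py <<'E'
def cast(uv,z,K,T):
    uv=np.atleast_2d(np.asarray(uv,float)); d=np.c_[uv,np.ones(len(uv))]@np.linalg.inv(K).T@T[:3,:3].T
    o=T[:3,3]; return o+d*((z-o[2])/d[:,2])[:,None]
def big(m):
    c,_=cv2.findContours(m.astype(np.uint8),cv2.RETR_EXTERNAL,cv2.CHAIN_APPROX_NONE); return max(c,key=cv2.contourArea)[:,0]
def rect(p):  # min-area rectangle in mm: centre, long-side angle, sizes
    (c,s,a)=cv2.minAreaRect((p[:,:2]*1000).astype(np.float32)); 
    if s[0]<s[1]: s=s[::-1]; a+=90
    return np.round(c,1),round((a+90)%180-90,2),np.round(s,1)
E
python3 - <<'E'
from h import *
for n,roi in(("top",(215,180,400,300)),("scene",(230,190,450,360))):
    d=np.load(n+'0.npz'); f=d['frame']; hsv=cv2.cvtColor(f,cv2.COLOR_RGB2HSV); H,S,V=[hsv[:,:,i].astype(int) for i in range(3)]
    x0,y0,x1,y1=roi; box=np.zeros(H.shape,bool); box[y0:y1,x0:x1]=1
    K,T=d['K'],d['T']
    bl=box&(H>8)&(H<22)&(S>70)&(V>175); red=box&((H<6)|(H>174))&(S>150)&(V>110)
    board=box&(S<70)|box&(H>60)&(H<100)|bl|red
    board=cv2.morphologyEx(board.astype(np.uint8),cv2.MORPH_CLOSE,np.ones((9,9)))
    board=cv2.morphologyEx(board,cv2.MORPH_OPEN,np.ones((9,9)))
    white=box&(S<40)&(V>185)
    print(n,'blank',rect(cast(big(bl),.046,K,T)),'red',rect(cast(big(red),.092,K,T)),'board',rect(cast(big(board),.018,K,T)))
    p=cast(big(white),.036,K,T); print('white bbox',rect(p))
    c=f[y0:y1,x0:x1,::-1].copy()
    for m,col in((bl,(255,0,0)),(red,(0,255,0)),(board,(0,0,255)),(white,(255,0,255))):
        q=big(m)-[x0,y0]; cv2.polylines(c,[q.astype(np.int32)],True,col,1)
    cv2.imwrite(f'pics/{n}_seg.png',cv2.resize(np.hstack([f[y0:y1,x0:x1,::-1],c]),None,fx=1.8,fy=1.8,interpolation=cv2.INTER_NEAREST) if n=='scene' else cv2.resize(np.vstack([f[y0:y1,x0:x1,::-1],c]),None,fx=2.4,fy=2.4,interpolation=cv2.INTER_CUBIC))
E
```

```text
top blank (array([518.7, -84.4]), 86.65, array([137.1,  40.6])) red (array([509.4, 159.1]), 45.3, array([54.4, 15.4])) board (array([542.8,  19.7]), -80.34, array([420.2, 198.9]))
white bbox (array([507. , 158.6]), -27.8, array([70.5, 64.8]))
scene blank (array([516.5, -83. ]), 86.42, array([136.8,  43.4])) red (array([509.6, 164.4]), 46.28, array([56.1, 16.6])) board (array([544.9,  15.1]), -80.29, array([443.5, 210.1]))
white bbox (array([581.4,  43. ]), -48.65, array([141.2,  68.3]))
```

View pics/top_seg.png

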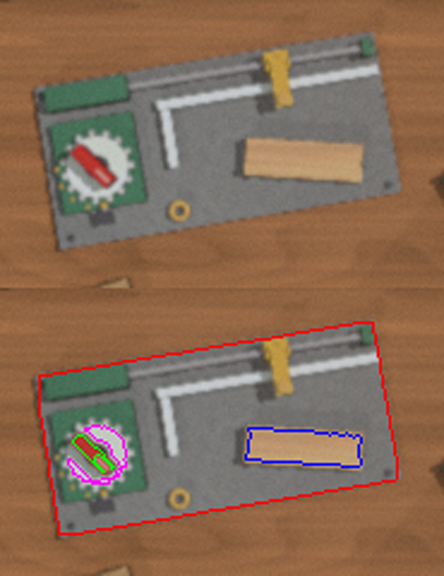

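The segmentation agrees with the given sizes. The board measures 420x199 with its centre at (543,20) and yaw 9.66°. The knob axis from the board works out to (508.6,161), and the red bar is seen at (509,159), 45.3° against the expected 45.7°. The blank is at (519,-84) with its long axis at 86.65°. I'm moving above the blank now.

```bash
python3 -m jog '[{"claw":75,"dx":480,"dy":-436,"dz":20,"spin":-72},{"claw":75,"dx":480,"dy":-436,"dz":20,"spin":-72},{"claw":75,"dx":480,"dy":-436,"dz":20,"spin":-72},{"claw":75,"dx":480,"dy":-436,"dz":20,"spin":-72},{"claw":75,"dx":480,"dy":-436,"dz":20,"spin":-72},{"claw":75,"dx":480,"dy":-436,"dz":20,"spin":-72},{"claw":75,"dx":480,"dy":-436,"dz":20,"spin":-72},{"claw":75,"dx":480,"dy":-436,"dz":20,"spin":-72},{"claw":75,"dx":480,"dy":-436,"dz":20,"spin":-72},{"claw":75,"dx":480,"dy":-436,"dz":20,"spin":-72},{"claw":75,"dx":480,"dy":-436,"dz":20,"spin":-72},{"claw":75,"dx":480,"dy":-436,"dz":20,"spin":-72},{"claw":75,"dx":480,"dy":-436,"dz":20,"spin":-72},{"claw":75,"dx":480,"dy":-436,"dz":20,"spin":-72},{"claw":75,"dx":480,"dy":-436,"dz":20,"spin":-72},{"claw":75,"dx":480,"dy":-436,"dz":20,"spin":-72},{"claw":75,"dx":480,"dy":-436,"dz":20,"spin":-72},{"claw":75,"dx":480,"dy":-436,"dz":20,"spin":-72},{"claw":75,"dx":480,"dy":-436,"dz":20,"spin":-72},{"claw":75,"dx":480,"dy":-436,"dz":20,"spin":-72}]' 20
cat >> h.py <<'E'
def pose():
    s=get_state(); M=R.from_rotvec(s['tool_rot']).as_matrix(); P=np.eye(4); P[:3,:3]=M; P[:3,3]=s['position']
    print('t',round(s['time'],2),'tcp',(P[:3,3]*1000).round(1),'yaw',round(np.degrees(np.arctan2(M[1,0],M[0,0])),2),'q7',round(s['joint_positions'][6],2),'F',np.round(s['ft_force'],1),'grip',round(s['grip_width']*87,1),round(s['grip_force'],1)); return P
def wrist():
    P=pose(); d=get_image("wrist"); d['T']=P@d['mount']; return d
def masks(f):
    hsv=cv2.cvtColor(f,cv2.COLOR_RGB2HSV); H,S,V=[hsv[:,:,i].astype(int) for i in range(3)]
    return dict(blank=(H>8)&(H<22)&(S>60)&(S<150)&(V>165),red=((H<6)|(H>174))&(S>150)&(V>110),white=(S<40)&(V>185))
E
python3 - <<'E'
from h import *
d=wrist(); f=d['frame']; cv2.imwrite('pics/w1.png',f[:,:,::-1]); np.savez('w1.npz',**d)
m=masks(f)['blank']; q=big(m); print(len(q),q.min(0),q.max(0),rect(cast(q,.046,d['K'],d['T'])))
E
```

```text
time: 1.77
position: [0.5178, -0.087, 0.2162]
tool_rot: [-2.287, -2.154, 0.002]
ft_force: [0.6, 0.0, -0.8]
grip_width: 0.863
grip_force: 0.0
t 1.77 tcp [517.8 -87.  216.2] yaw 86.55 q7 -0.0 F [ 0.6  0.  -0.8] grip 75.1 0.0
1257 [0 0] [286 310] (array([343.9, -28.3]), -3.46, array([289.9, 278.3]))
```

View pics/w1.png

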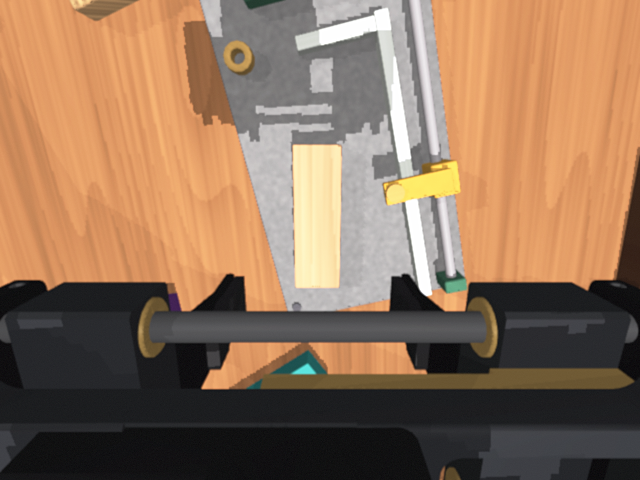

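The wrist view shows the pale blank at (293–341, 145–288) between the fingers, the inner corner of the L at about (378,35), the guide at (422,183) and the bush at (238,57). I'll measure the blank and fence from here.

```bash
python3 - <<'E'
from h import *
d=np.load('w1.npz'); f=d['frame']; K,T=d['K'],d['T']
hsv=cv2.cvtColor(f,cv2.COLOR_RGB2HSV); H,S,V=[hsv[:,:,i].astype(int) for i in range(3)]
print(hsv[200,320],hsv[200,250],hsv[100,400],hsv[35,340])
b=np.zeros(H.shape,bool); b[135:296,280:350]=1
m=b&(S>60); q=big(m); print(q.min(0),q.max(0),'blank',rect(cast(q,.046,K,T)))
def fit(pts,z):
    p=cast(pts,z,K,T)[:,:2]*1000; vx,vy,x,y=cv2.fitLine(p.astype(np.float32),cv2.DIST_HUBER,0,.01,.01).ravel(); return np.degrees(np.arctan(vy/vx)),(x,y)
w=(S<40)&(V>190)
# fence near (left) top edge, rows 50-150 ; stop lower edge cols 310-370
L=[(np.where(w[r,365:430])[0].min()+365-.5,r) for r in range(55,140)]
B=[(c,np.where(w[5:60,c])[0].max()+5.5) for c in range(305,370)]
ys=np.degrees
a1,p1=fit(L,.036); a2,p2=fit(B,.036); print('fence',a1%180,p1,'stop',a2,p2)
for yaw in (9.66,):
    t=np.radians(yaw); ex=np.array([np.cos(t),np.sin(t)]); ey=np.array([-ex[1],ex[0]])
    c=ex*(ex@p1)+ey*(ey@p2); print('corner',c,'jig origin',c-45*ex-50*ey)
E
```

```text
[ 22  75 254] [ 13 139 230] [  0   0 255] [  0   0 254]
[292 144] [341 287] blank (array([517.5, -82.3]), 86.6, array([139.7,  45.5]))
fence 88.974556 (np.float32(585.2118), np.float32(31.83891)) stop 8.717053 (np.float32(550.14276), np.float32(73.07724))
corner [577.40262145  77.71726854] jig origin [541.43074228  20.87517226]
```

```bash
python3 -m jog '[{"claw":75,"dx":5,"dy":0,"dz":40},{"claw":75,"dx":5,"dy":0,"dz":80},{"claw":75,"dx":5,"dy":0,"dz":120},{"claw":75,"dx":5,"dy":0,"dz":150},{"claw":75,"dx":5,"dy":0,"dz":170},{"claw":75,"dx":5,"dy":0,"dz":178},{"claw":75,"dx":5,"dy":0,"dz":178},{"claw":40,"dx":5,"dy":0,"dz":178},{"claw":40,"dx":5,"dy":0,"dz":178},{"claw":40,"dx":5,"dy":0,"dz":178},{"claw":40,"dx":5,"dy":0,"dz":178},{"claw":40,"dx":5,"dy":0,"dz":178},{"claw":40,"dx":5,"dy":0,"dz":178},{"claw":40,"dx":5,"dy":0,"dz":178}]' 15; python3 -c "
from h import *
pose()"
```

```text
t 1.82 tcp [517.9 -87.  216.3] yaw 86.54 q7 -0.0 F [ 0.5  1.  -0.1] grip 75.0 0.0$[0]: bad value
```

```bash
python3 -m jog '[{"claw":75,"dx":5,"dy":0,"dz":40,"spin":0},{"claw":75,"dx":5,"dy":0,"dz":80,"spin":0},{"claw":75,"dx":5,"dy":0,"dz":120,"spin":0},{"claw":75,"dx":5,"dy":0,"dz":150,"spin":0},{"claw":75,"dx":5,"dy":0,"dz":170,"spin":0},{"claw":75,"dx":5,"dy":0,"dz":178,"spin":0},{"claw":75,"dx":5,"dy":0,"dz":178,"spin":0},{"claw":40,"dx":5,"dy":0,"dz":178,"spin":0},{"claw":40,"dx":5,"dy":0,"dz":178,"spin":0},{"claw":40,"dx":5,"dy":0,"dz":178,"spin":0},{"claw":40,"dx":5,"dy":0,"dz":178,"spin":0},{"claw":40,"dx":5,"dy":0,"dz":178,"spin":0},{"claw":40,"dx":5,"dy":0,"dz":178,"spin":0},{"claw":40,"dx":5,"dy":0,"dz":178,"spin":0}]' 15; python3 -c "
from h import *
pose()"
```

```text
time: 2.98
position: [0.5191, -0.0803, 0.0392]
tool_rot: [2.284, 2.156, -0.0]
ft_force: [-1.4, -0.4, 4.4]
grip_width: 0.519
grip_force: 15.0
t 2.98 tcp [519.1 -80.3  39.2] yaw 86.71 q7 -0.14 F [-1.4 -0.4  4.4] grip 45.2 15.0
```

```bash
python3 -m jog '[{"claw":40,"dx":0,"dy":0,"dz":0,"spin":-5},{"claw":40,"dx":0,"dy":0,"dz":0,"spin":-10},{"claw":40,"dx":0,"dy":0,"dz":0,"spin":-13},{"claw":40,"dx":0,"dy":0,"dz":0,"spin":-13}]' 15 >/dev/null; python3 -m jog '[{"claw":40,"dx":15,"dy":0,"dz":0,"spin":0},{"claw":40,"dx":30,"dy":0,"dz":0,"spin":0},{"claw":40,"dx":45,"dy":0,"dz":0,"spin":0},{"claw":40,"dx":60,"dy":5,"dz":0,"spin":0},{"claw":40,"dx":68,"dy":15,"dz":0,"spin":0},{"claw":40,"dx":71,"dy":25,"dz":0,"spin":0},{"claw":40,"dx":71,"dy":35,"dz":0,"spin":0},{"claw":40,"dx":71,"dy":40,"dz":0,"spin":0},{"claw":40,"dx":71,"dy":40,"dz":0,"spin":0},{"claw":40,"dx":71,"dy":40,"dz":0,"spin":0}]' 15; python3 -c "
from h import *
pose()
for n in ['top']:
    d=get_image(n); m=masks(d['frame'])['blank']; b=np.zeros(m.shape,bool); b[180:300,215:400]=1
    print(rect(cast(big(m&b),.046,d['K'],d['T'])))
d=wrist(); cv2.imwrite('pics/w2.png',d['frame'][:,:,::-1]); np.savez('w2.npz',**d)
"
```

```text
time: 4.15
position: [0.5475, -0.0029, 0.0392]
tool_rot: [2.026, 2.4, 0.002]
ft_force: [0.9, 0.4, 4.9]
grip_width: 0.517
grip_force: 15.0
t 4.15 tcp [547.5  -2.9  39.2] yaw 99.64 q7 -0.1 F [0.9 0.4 4.9] grip 45.0 15.0
(array([ 662.1, -214.1]), -89.85, array([71.7, 11.5]))
t 4.2 tcp [547.4  -2.9  39.2] yaw 99.64 q7 -0.1 F [0.7 1.1 3.9] grip 44.7 15.0
```

View pics/w2.png

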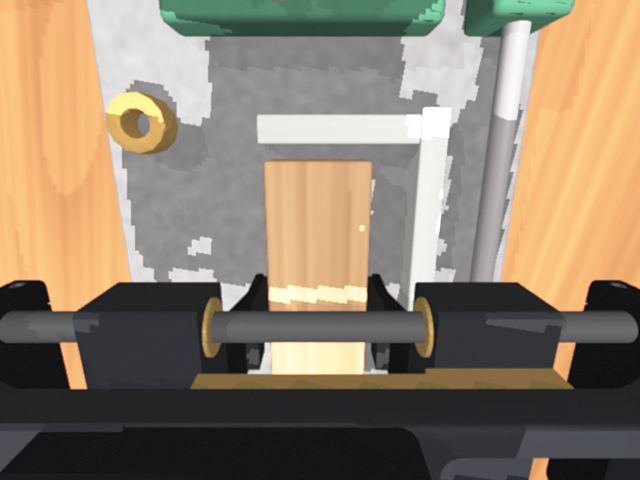

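The blank is square, with its end at row 160 and the stop's face at row 142, so the gap is under 10 mm. The right side stands well short of the fence at column 405. I'll creep onto the stop.

```bash
python3 -m jog '[{"claw":40,"dx":2,"dy":0,"dz":0,"spin":0},{"claw":40,"dx":4,"dy":0,"dz":0,"spin":0},{"claw":40,"dx":5,"dy":0,"dz":0,"spin":0},{"claw":40,"dx":6,"dy":0,"dz":0,"spin":0},{"claw":40,"dx":6,"dy":0,"dz":0,"spin":0}]' 15; python3 -m jog '[{"claw":40,"dx":1,"dy":0,"dz":0,"spin":0},{"claw":40,"dx":2,"dy":0,"dz":0,"spin":0},{"claw":40,"dx":2,"dy":0,"dz":0,"spin":0}]'; python3 -m jog '[{"claw":40,"dx":1,"dy":0,"dz":0,"spin":0},{"claw":40,"dx":2,"dy":0,"dz":0,"spin":0},{"claw":40,"dx":2,"dy":0,"dz":0,"spin":0}]'
```

```text
time: 4.67
position: [0.5461, 0.001, 0.0391]
tool_rot: [2.025, 2.398, -0.001]
ft_force: [0.4, -3.3, 5.4]
grip_width: 0.515
grip_force: 15.0
time: 4.92
position: [0.5457, 0.0028, 0.0391]
tool_rot: [2.026, 2.398, -0.001]
ft_force: [-0.4, -2.3, 6.0]
grip_width: 0.516
grip_force: 15.0
time: 5.17
position: [0.5456, 0.0036, 0.0391]
tool_rot: [2.026, 2.396, -0.003]
ft_force: [1.2, -5.3, 6.4]
grip_width: 0.519
grip_force: 15.0
```

```bash
python3 -m jog '[{"claw":40,"dx":1,"dy":0,"dz":0,"spin":0},{"claw":40,"dx":2,"dy":0,"dz":0,"spin":0},{"claw":40,"dx":2,"dy":0,"dz":0,"spin":0}]'; python3 -m jog '[{"claw":40,"dx":1,"dy":0,"dz":0,"spin":0},{"claw":40,"dx":2,"dy":0,"dz":0,"spin":0},{"claw":40,"dx":2,"dy":0,"dz":0,"spin":0}]'; python3 -c "
from h import *
d=wrist(); cv2.imwrite('pics/w3.png',d['frame'][60:260,180:500,::-1].repeat(2,0).repeat(2,1))
"
```

```text
time: 5.42
position: [0.5456, 0.0037, 0.0391]
tool_rot: [2.026, 2.394, -0.005]
ft_force: [1.7, -9.2, 5.9]
grip_width: 0.515
grip_force: 15.0
time: 5.67
position: [0.5456, 0.0038, 0.0391]
tool_rot: [2.026, 2.392, -0.007]
ft_force: [2.5, -11.4, 4.9]
grip_width: 0.514
grip_force: 15.0
t 5.67 tcp [545.6   3.8  39.1] yaw 99.48 q7 -0.13 F [  2.5 -11.4   4.9] grip 44.7 15.0
```

View pics/w3.png

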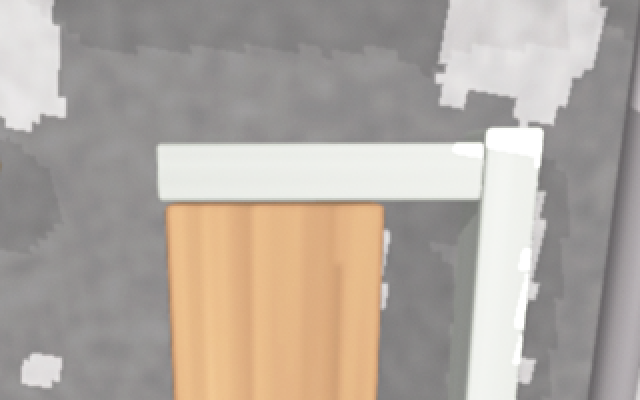

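The blank is seated on the end stop: its end is flush with the stop and the force rose to 11 N. Next I release, lift, spin 90° and position behind the near face, so that both open fingers can push it flat onto the fence.

```bash
python3 -m jog '[{"claw":51,"dx":-1,"dy":0,"dz":0,"spin":0},{"claw":51,"dx":-2,"dy":0,"dz":0,"spin":0},{"claw":51,"dx":-3,"dy":0,"dz":0,"spin":0},{"claw":51,"dx":-3,"dy":0,"dz":0,"spin":0},{"claw":51,"dx":-3,"dy":0,"dz":-15,"spin":0},{"claw":51,"dx":-3,"dy":0,"dz":-35,"spin":0},{"claw":60,"dx":-8,"dy":-10,"dz":-65,"spin":0},{"claw":60,"dx":-13,"dy":-30,"dz":-65,"spin":10},{"claw":60,"dx":-13,"dy":-48,"dz":-65,"spin":20},{"claw":60,"dx":-13,"dy":-48,"dz":-65,"spin":30},{"claw":60,"dx":-13,"dy":-48,"dz":-65,"spin":45},{"claw":60,"dx":-13,"dy":-48,"dz":-65,"spin":60},{"claw":60,"dx":-13,"dy":-48,"dz":-65,"spin":75},{"claw":60,"dx":-13,"dy":-48,"dz":-65,"spin":90},{"claw":60,"dx":-13,"dy":-48,"dz":-65,"spin":90},{"claw":60,"dx":-13,"dy":-48,"dz":-65,"spin":90},{"claw":60,"dx":-13,"dy":-48,"dz":-65,"spin":90},{"claw":60,"dx":-13,"dy":-48,"dz":-65,"spin":90},{"claw":60,"dx":-13,"dy":-48,"dz":-65,"spin":90},{"claw":60,"dx":-13,"dy":-48,"dz":-65,"spin":90}]'; python3 -c "
from h import *
d=wrist(); np.savez('w4.npz',**d); cv2.imwrite('pics/w4.png',d['frame'][:,:,::-1])
"
```

```text
time: 7.38
position: [0.4984, -0.0098, 0.1031]
tool_rot: [-3.131, -0.258, 0.001]
ft_force: [0.3, -0.3, 0.6]
grip_width: 0.687
grip_force: 0.0
t 7.38 tcp [498.4  -9.8 103.1] yaw 9.44 q7 -1.52 F [ 0.3 -0.3  0.6] grip 59.8 0.0
```

View pics/w4.png

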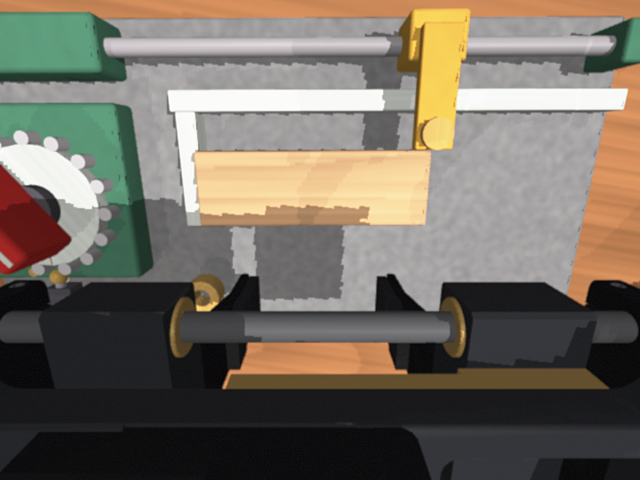

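The blank is square and against the end stop, spanning columns 195–430 and rows 152–225. The fence is ahead of it and the spare bush is at (205,292), near the left finger. I'll check the bush clearance before descending.

```bash
python3 - <<'E'
from h import *
d=np.load('w4.npz'); K,T=d['K'],d['T']
t=np.radians(9.6); ex=np.array([np.cos(t),np.sin(t)]); ey=np.array([-ex[1],ex[0]])
def j(uv,z):
    p=cast(uv,z,K,T)[:,:2]*1000-[542.3,20.2]; return np.c_[p@ex,p@ey].round(1).tolist()
print('bush',j([(205,292)],.034),'tcp',((T@np.linalg.inv(d['mount']))[:2,3]*1000-[542.3,20.2])@np.c_[ex,ey])
print('blank nearL,nearR,farR,farL',j([(199,225),(426,225),(430,152),(194,152)],.046))
print('fence front top', j([(250,110),(550,110)],.036),'stop face',j([(198,130)],.036))
E
```

```text
bush [[-72.6, 56.2]] tcp [-48.26762697 -22.2129753 ]
blank nearL,nearR,farR,farL [[-21.9, 51.5], [-22.3, -89.8], [21.7, -88.5], [22.1, 50.1]]
fence front top [[46.0, 17.8], [45.6, -161.1]] stop face [[34.8, 49.9]]
```

```bash
python3 -m jog '[{"claw":60,"dx":0,"dy":0,"dz":30,"spin":0},{"claw":60,"dx":0,"dy":0,"dz":55,"spin":0},{"claw":60,"dx":0,"dy":0,"dz":64,"spin":0},{"claw":60,"dx":5,"dy":0,"dz":64,"spin":0},{"claw":60,"dx":10,"dy":0,"dz":64,"spin":0},{"claw":60,"dx":14,"dy":0,"dz":64,"spin":0},{"claw":60,"dx":18,"dy":0,"dz":64,"spin":0},{"claw":60,"dx":22,"dy":0,"dz":64,"spin":0},{"claw":60,"dx":26,"dy":0,"dz":64,"spin":0},{"claw":60,"dx":30,"dy":0,"dz":64,"spin":0},{"claw":60,"dx":33,"dy":0,"dz":64,"spin":0},{"claw":60,"dx":36,"dy":0,"dz":64,"spin":0},{"claw":60,"dx":36,"dy":0,"dz":64,"spin":0}]'; python3 -m jog '[{"claw":60,"dx":1,"dy":0,"dz":0,"spin":0},{"claw":60,"dx":2,"dy":0,"dz":0,"spin":0},{"claw":60,"dx":3,"dy":0,"dz":0,"spin":0},{"claw":60,"dx":3,"dy":0,"dz":0,"spin":0}]'; python3 -m jog '[{"claw":60,"dx":1,"dy":0,"dz":0,"spin":0},{"claw":60,"dx":2,"dy":0,"dz":0,"spin":0},{"claw":60,"dx":2,"dy":0,"dz":0,"spin":0}]'
```

```text
time: 8.52
position: [0.5351, -0.0042, 0.0396]
tool_rot: [-3.13, -0.266, -0.001]
ft_force: [-0.6, -0.9, 0.0]
grip_width: 0.686
grip_force: 0.0
time: 8.85
position: [0.5355, -0.0042, 0.0391]
tool_rot: [3.13, 0.265, -0.006]
ft_force: [-4.3, -0.5, 3.6]
grip_width: 0.693
grip_force: 2.6
time: 9.1
position: [0.5356, -0.0042, 0.0388]
tool_rot: [3.13, 0.265, -0.013]
ft_force: [-9.6, -0.1, 6.8]
grip_width: 0.692
grip_force: 4.8
```

```bash
python3 -m jog '[{"claw":60,"dx":1,"dy":0,"dz":0,"spin":0},{"claw":60,"dx":2,"dy":0,"dz":0,"spin":0},{"claw":60,"dx":2,"dy":0,"dz":0,"spin":0}]'; python3 -c "
from h import *
d=wrist(); np.savez('w5.npz',**d); cv2.imwrite('pics/w5.png',d['frame'][:,:,::-1])
"
```

```text
time: 9.35
position: [0.5357, -0.0042, 0.0384]
tool_rot: [3.129, 0.265, -0.02]
ft_force: [-14.7, -1.5, 10.2]
grip_width: 0.687
grip_force: 7.1
t 9.35 tcp [535.7  -4.2  38.4] yaw 9.67 q7 -1.62 F [-14.7  -1.5  10.2] grip 59.8 7.1
```

View pics/w5.png

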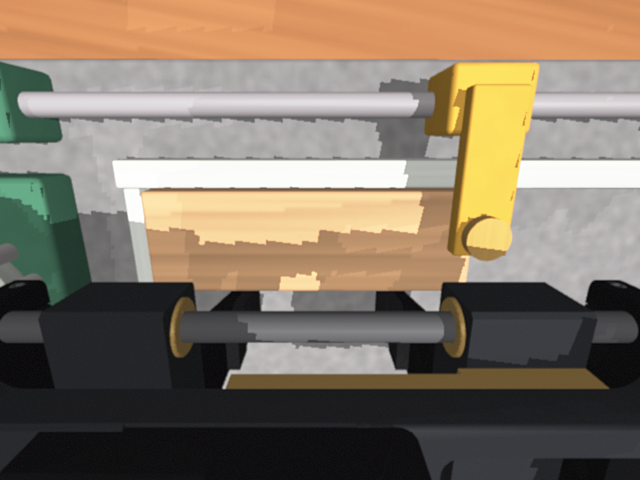

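The blank is now flat on the fence, and its left end is close to the stop at column 140. I'll back off, rise and measure the registration.

```bash
python3 -m jog '[{"claw":60,"dx":-8,"dy":0,"dz":0,"spin":0},{"claw":60,"dx":-16,"dy":0,"dz":0,"spin":0},{"claw":60,"dx":-30,"dy":0,"dz":-10,"spin":0},{"claw":60,"dx":-40,"dy":0,"dz":-40,"spin":0},{"claw":60,"dx":-45,"dy":0,"dz":-64,"spin":0},{"claw":60,"dx":-45,"dy":0,"dz":-64,"spin":0},{"claw":60,"dx":-45,"dy":0,"dz":-64,"spin":0}]'; python3 -c "
from h import *
d=wrist(); np.savez('w6.npz',**d); cv2.imwrite('pics/w6.png',d['frame'][:,:,::-1])
"
```

```text
time: 9.98
position: [0.4982, -0.0111, 0.1052]
tool_rot: [3.129, 0.265, 0.008]
ft_force: [-0.0, 1.2, -0.2]
grip_width: 0.692
grip_force: 0.0
t 9.98 tcp [498.2 -11.1 105.2] yaw 9.69 q7 -1.51 F [-0.   1.2 -0.2] grip 60.2 0.0
```

View pics/w6.png

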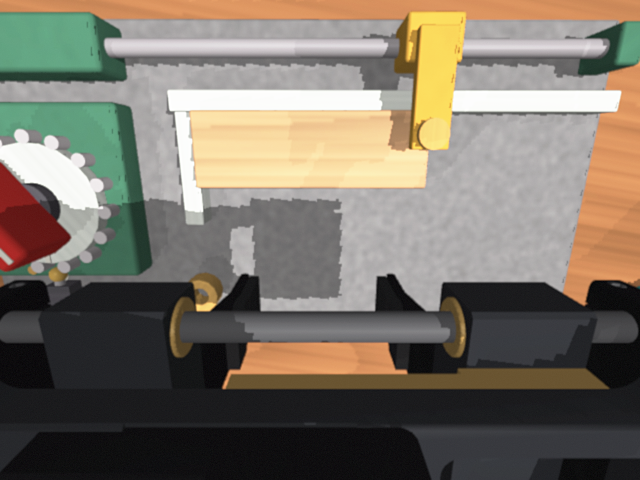

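The blank lies along the fence (columns 190–427, rows 110–188) with its left end at the stop. I'll put numbers on both gaps.

```bash
python3 - <<'E'
from h import *
d=np.load('w6.npz'); f=d['frame']; K,T=d['K'],d['T']
hsv=cv2.cvtColor(f,cv2.COLOR_RGB2HSV); S=hsv[:,:,1].astype(int); V=hsv[:,:,2]
t=np.radians(9.66); ex=np.array([np.cos(t),np.sin(t)]); ey=np.array([-ex[1],ex[0]])
def j(uv,z):
    p=cast(uv,z,K,T)[:,:2]*1000-[542.3,20.2]; return np.c_[p@ex,p@ey]
m=S>45
lo=[(c,np.where(m[130:205,c])[0].max()+130.5) for c in range(205,400,5)]
le=[(np.where(m[r,170:240])[0].min()+169.5,r) for r in range(125,182,3)]
ri=[(np.where(m[r,380:450])[0].max()+380.5,r) for r in range(158,184,3)]
a=j(lo,.046); print('near edge x',np.median(a[:,0]).round(1),'slope rad',np.polyfit(a[:,1],a[:,0],1)[0].round(4))
print('left end y',np.median(j(le,.046)[:,1]).round(1),'right end y',np.median(j(ri,.046)[:,1]).round(1))
w=(S<40)&(V>190)
fe=[(c,np.where(w[85:125,c])[0].max()+85.5) for c in range(470,590,5)]
st=[(np.where(w[r,170:215])[0].max()+170.5,r) for r in range(195,215,3)]
b=j(fe,.036); print('fence x',np.median(b[:,0]).round(1),np.polyfit(b[:,1],b[:,0],1)[0].round(4),'stop y',np.median(j(st,.036)[:,1]).round(1))
h=cv2.cvtColor(f,cv2.COLOR_RGB2HSV)
E
```

```text
near edge x 0.8 slope rad 0.0053
left end y 50.7 right end y -89.3
fence x 45.4 0.0067 stop y 51.0
```

Registration is good: both gaps are under 0.5 mm and the slope is about 1–2 mrad. Next I rise and move over the knob with the jaws aligned to the bar.

```bash
python3 -m jog '[{"claw":60,"dx":0,"dy":0,"dz":-40,"spin":0},{"claw":60,"dx":0,"dy":0,"dz":-80,"spin":0},{"claw":50,"dx":15,"dy":-35,"dz":-110,"spin":-7},{"claw":50,"dx":30,"dy":-70,"dz":-125,"spin":-14},{"claw":50,"dx":39,"dy":-105,"dz":-125,"spin":-21},{"claw":50,"dx":39,"dy":-140,"dz":-125,"spin":-28},{"claw":50,"dx":39,"dy":-168,"dz":-125,"spin":-36},{"claw":50,"dx":39,"dy":-168,"dz":-125,"spin":-36},{"claw":50,"dx":39,"dy":-168,"dz":-125,"spin":-36},{"claw":50,"dx":39,"dy":-168,"dz":-125,"spin":-36}]' 50; python3 -c "
from h import *
d=wrist(); np.savez('w7.npz',**d); cv2.imwrite('pics/w7.png',d['frame'][:,:,::-1])
q=big(masks(d['frame'])['red']); print(q.min(0),q.max(0),rect(cast(q,.092,d['K'],d['T'])))
"
```

```text
time: 10.87
position: [0.5069, 0.1605, 0.2273]
tool_rot: [-2.896, -1.218, 0.003]
ft_force: [0.7, -0.4, -0.2]
grip_width: 0.572
grip_force: 0.0
t 10.87 tcp [506.9 160.5 227.3] yaw 45.63 q7 -1.21 F [ 0.7 -0.4 -0.2] grip 49.8 0.0
[307 194] [327 261] (array([510., 164.]), 45.65, array([59.3, 17.2]))
```

View pics/w7.png

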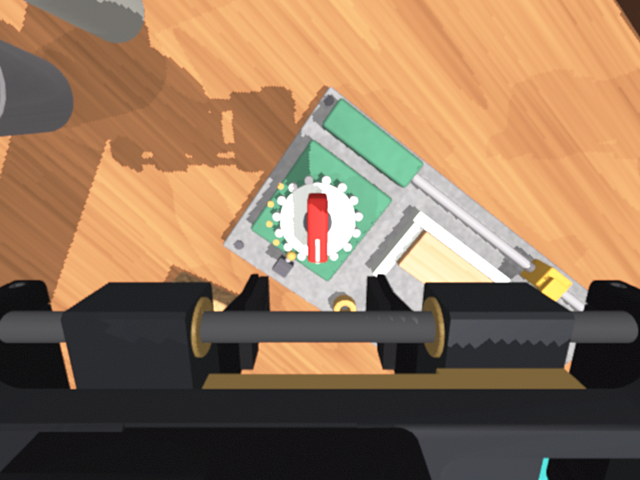

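The bar is centred between the fingers at (317,227). It measures 59x17 mm at 45.65° with its centre at (510,164), 0.3 mm off the jaw line. I'm descending and gripping.

```bash
python3 -m jog '[{"claw":50,"dx":3,"dy":0,"dz":40,"spin":0},{"claw":50,"dx":3,"dy":0,"dz":80,"spin":0},{"claw":50,"dx":3,"dy":0,"dz":115,"spin":0},{"claw":50,"dx":3,"dy":0,"dz":135,"spin":0},{"claw":50,"dx":3,"dy":0,"dz":149,"spin":0},{"claw":50,"dx":3,"dy":0,"dz":149,"spin":0},{"claw":10,"dx":3,"dy":0,"dz":149,"spin":0},{"claw":10,"dx":3,"dy":0,"dz":149,"spin":0},{"claw":10,"dx":3,"dy":0,"dz":149,"spin":0},{"claw":10,"dx":3,"dy":0,"dz":149,"spin":0},{"claw":10,"dx":3,"dy":0,"dz":149,"spin":0},{"claw":10,"dx":3,"dy":0,"dz":149,"spin":0},{"claw":10,"dx":3,"dy":0,"dz":149,"spin":0},{"claw":10,"dx":3,"dy":0,"dz":149,"spin":0}]' 50; python3 -c "
from h import *
pose()"
```

```text
time: 12.08
position: [0.5095, 0.1635, 0.0801]
tool_rot: [2.894, 1.22, 0.001]
ft_force: [-1.6, -0.6, 3.9]
grip_width: 0.201
grip_force: 50.0
t 12.08 tcp [509.5 163.5  80.1] yaw 45.71 q7 -1.32 F [-1.6 -0.6  3.9] grip 17.5 50.0
```

The grip is good. Turning clockwise from here would end at q7 ≈ -2.58, close to its limit of -2.69, so I'll regrip half a turn round for margin.

```bash
python3 -m jog '[{"claw":50,"dx":0,"dy":0,"dz":0,"spin":0},{"claw":50,"dx":0,"dy":0,"dz":0,"spin":0},{"claw":50,"dx":0,"dy":0,"dz":0,"spin":0},{"claw":50,"dx":0,"dy":0,"dz":0,"spin":0},{"claw":50,"dx":0,"dy":0,"dz":-20,"spin":0},{"claw":50,"dx":0,"dy":0,"dz":-50,"spin":0},{"claw":50,"dx":0,"dy":0,"dz":-50,"spin":-30},{"claw":50,"dx":0,"dy":0,"dz":-50,"spin":-60},{"claw":50,"dx":0,"dy":0,"dz":-50,"spin":-90},{"claw":50,"dx":0,"dy":0,"dz":-50,"spin":-90},{"claw":50,"dx":0,"dy":0,"dz":-50,"spin":-90},{"claw":50,"dx":0,"dy":0,"dz":-50,"spin":-90},{"claw":50,"dx":0,"dy":0,"dz":-50,"spin":-90},{"claw":50,"dx":0,"dy":0,"dz":-50,"spin":-90},{"claw":50,"dx":0,"dy":0,"dz":-50,"spin":-90},{"claw":50,"dx":0,"dy":0,"dz":-50,"spin":-90},{"claw":50,"dx":0,"dy":0,"dz":-50,"spin":-90},{"claw":50,"dx":0,"dy":0,"dz":-50,"spin":-90},{"claw":50,"dx":0,"dy":0,"dz":-50,"spin":-90},{"claw":50,"dx":0,"dy":0,"dz":-50,"spin":-90}]' >/dev/null; python3 -c "
from h import *
pose()"; python3 -m jog '[{"claw":50,"dx":0,"dy":0,"dz":0,"spin":-30},{"claw":50,"dx":0,"dy":0,"dz":0,"spin":-60},{"claw":50,"dx":0,"dy":0,"dz":0,"spin":-90},{"claw":50,"dx":0,"dy":0,"dz":0,"spin":-90},{"claw":50,"dx":0,"dy":0,"dz":0,"spin":-90},{"claw":50,"dx":0,"dy":0,"dz":0,"spin":-90},{"claw":50,"dx":0,"dy":0,"dz":0,"spin":-90},{"claw":50,"dx":0,"dy":0,"dz":0,"spin":-90},{"claw":50,"dx":0,"dy":0,"dz":0,"spin":-90},{"claw":50,"dx":0,"dy":0,"dz":0,"spin":-90},{"claw":50,"dx":0,"dy":0,"dz":0,"spin":-90},{"claw":50,"dx":0,"dy":0,"dz":0,"spin":-90},{"claw":50,"dx":0,"dy":0,"dz":0,"spin":-90},{"claw":50,"dx":0,"dy":0,"dz":0,"spin":-90},{"claw":50,"dx":0,"dy":0,"dz":0,"spin":-90},{"claw":50,"dx":0,"dy":0,"dz":0,"spin":-90}]' >/dev/null; python3 -c "
from h import *
P=pose()
d=get_image('top'); m=masks(d['frame'])['blank']; print((P[:3,:3].T@(np.array([509,162,130])-P[:3,3]*1000)).round(1))"
```

```text
t 13.75 tcp [508.9 163.4 129.2] yaw 135.81 q7 0.21 F [ 0.4  0.6 -0.3] grip 50.0 0.0
t 15.08 tcp [509.  163.4 129.4] yaw -134.45 q7 1.62 F [-0.   0.5  0.3] grip 50.2 0.0
[ 1.  -1.  -0.6]
```

```bash
python3 -m jog '[{"claw":50,"dx":1,"dy":0,"dz":20,"spin":0},{"claw":50,"dx":1,"dy":0,"dz":40,"spin":0},{"claw":50,"dx":1,"dy":0,"dz":50,"spin":0},{"claw":50,"dx":1,"dy":0,"dz":50,"spin":0},{"claw":10,"dx":1,"dy":0,"dz":50,"spin":0},{"claw":10,"dx":1,"dy":0,"dz":50,"spin":0},{"claw":10,"dx":1,"dy":0,"dz":50,"spin":0},{"claw":10,"dx":1,"dy":0,"dz":50,"spin":0},{"claw":10,"dx":1,"dy":0,"dz":50,"spin":0},{"claw":10,"dx":1,"dy":0,"dz":50,"spin":0},{"claw":10,"dx":1,"dy":0,"dz":50,"spin":0},{"claw":10,"dx":1,"dy":0,"dz":50,"spin":0}]' 50 >/dev/null; python3 -c "
from h import *
pose()"; python3 -m jog '[{"claw":10,"dx":0,"dy":0,"dz":0,"spin":4},{"claw":10,"dx":0,"dy":0,"dz":0,"spin":8},{"claw":10,"dx":0,"dy":0,"dz":0,"spin":12},{"claw":10,"dx":0,"dy":0,"dz":0,"spin":16},{"claw":10,"dx":0,"dy":0,"dz":0,"spin":20},{"claw":10,"dx":0,"dy":0,"dz":0,"spin":24},{"claw":10,"dx":0,"dy":0,"dz":0,"spin":24},{"claw":10,"dx":0,"dy":0,"dz":0,"spin":24}]' 50 >/dev/null; python3 -c "
from h import *
pose(); print(get_state()['torque'])"
```

```text
t 16.13 tcp [508.7 162.7  79.9] yaw -134.3 q7 1.58 F [ 0.4 -0.1  3.4] grip 17.3 50.0
t 16.8 tcp [508.8 162.6  79.9] yaw -158.18 q7 1.22 F [ 0.2 -1.3  3.9] grip 17.7 50.0
[-0.15065387 -0.18231265  0.08710094]
```

First stop reached: 0.087 N m on the wrist and no slip. On to the second and third.

```bash
python3 -m jog '[{"claw":10,"dx":0,"dy":0,"dz":0,"spin":4},{"claw":10,"dx":0,"dy":0,"dz":0,"spin":8},{"claw":10,"dx":0,"dy":0,"dz":0,"spin":12},{"claw":10,"dx":0,"dy":0,"dz":0,"spin":16},{"claw":10,"dx":0,"dy":0,"dz":0,"spin":20},{"claw":10,"dx":0,"dy":0,"dz":0,"spin":24},{"claw":10,"dx":0,"dy":0,"dz":0,"spin":24},{"claw":10,"dx":0,"dy":0,"dz":0,"spin":24}]' >/dev/null; python3 -c "
from h import *
pose(); print(get_state()['torque'])";  python3 -m jog '[{"claw":10,"dx":0,"dy":0,"dz":0,"spin":4},{"claw":10,"dx":0,"dy":0,"dz":0,"spin":8},{"claw":10,"dx":0,"dy":0,"dz":0,"spin":12},{"claw":10,"dx":0,"dy":0,"dz":0,"spin":16},{"claw":10,"dx":0,"dy":0,"dz":0,"spin":20},{"claw":10,"dx":0,"dy":0,"dz":0,"spin":24},{"claw":10,"dx":0,"dy":0,"dz":0,"spin":24},{"claw":10,"dx":0,"dy":0,"dz":0,"spin":24},{"claw":10,"dx":0,"dy":0,"dz":0,"spin":24},{"claw":10,"dx":0,"dy":0,"dz":0,"spin":24}]' >/dev/null; python3 - <<'E'
from h import *
pose(); print(get_state()['torque'])
t=np.radians(9.66); ex=np.array([np.cos(t),np.sin(t)]); ey=np.array([-ex[1],ex[0]])
old={n:np.load(n+'0.npz') for n in('top','scene')}
for n,roi in(('top',(300,190,345,235)),('scene',(250,220,330,275))):
    new=get_image(n)
    for d in(old[n],new):
        f=d['frame']; hsv=cv2.cvtColor(f,cv2.COLOR_RGB2HSV).astype(int); x0,y0,x1,y1=roi
        m=np.zeros(f.shape[:2],np.uint8); m[y0:y1,x0:x1]=((hsv[...,0]>18)&(hsv[...,0]<30)&(hsv[...,1]>140)&(hsv[...,2]>110))[y0:y1,x0:x1]
        q=np.argwhere(m)[:,::-1]; p=cast(q,.069,d['K'],d['T'])[:,:2]*1000-[542.3,20.2]; print(n,len(q),'guide jig y',np.median(p@ey).round(1))
d=get_image('scene'); r=big(masks(d['frame'])['red']); print('red',rect(cast(r,.092,d['K'],d['T'])))
d=wrist(); cv2.imwrite('pics/w8.png',d['frame'][:,:,::-1])
f=get_image('scene')['frame'][190:360,230:450,::-1]; cv2.imwrite('pics/s8.png',cv2.resize(f,None,fx=3,fy=3,interpolation=cv2.INTER_CUBIC))
E
```

```text
t 17.47 tcp [508.9 162.4  79.9] yaw 177.88 q7 0.85 F [ 0.  -2.9  4.8] grip 17.5 50.0
[-0.43801227 -0.25068629  0.10494149]
t 18.3 tcp [508.8 162.2  79.8] yaw 153.87 q7 0.48 F [-0.5 -3.2  5.4] grip 17.7 50.0
[-0.56398744 -0.14287759  0.08145627]
top 147 guide jig y -85.2
top 151 guide jig y -40.9
scene 250 guide jig y -74.2
scene 330 guide jig y -27.7
red (array([534.1, 158.4]), 52.57, array([27.2, 10.1]))
t 18.45 tcp [508.8 162.2  79.8] yaw 153.86 q7 0.48 F [-0.4 -1.9  6.2] grip 17.4 50.0
```

View pics/s8.png

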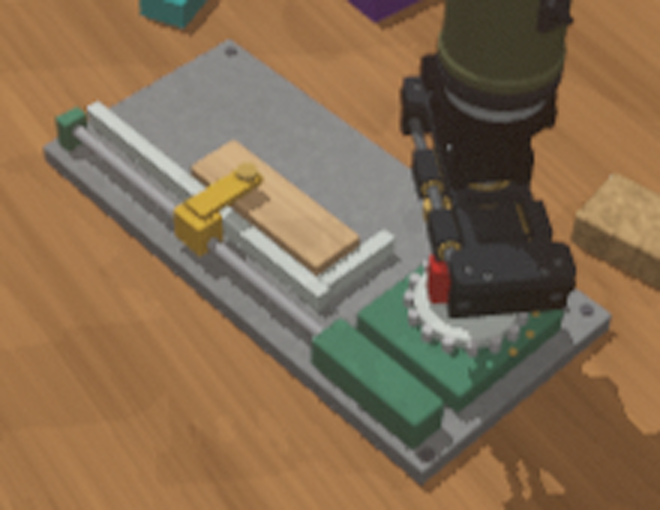

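The guide has moved about 45 mm (15 mm a click, so three clicks), and the tool turned 71.8° with the bar still gripped. The blank sits in the corner in the scene crop. I'll hold briefly, then hand in.

```bash
python3 -m jog '[{"claw":10,"dx":0,"dy":0,"dz":0,"spin":0},{"claw":10,"dx":0,"dy":0,"dz":0,"spin":0},{"claw":10,"dx":0,"dy":0,"dz":0,"spin":0},{"claw":10,"dx":0,"dy":0,"dz":0,"spin":0},{"claw":10,"dx":0,"dy":0,"dz":0,"spin":0},{"claw":10,"dx":0,"dy":0,"dz":0,"spin":0}]' && python3 -c "
from bench import *
print(close_job())"
```

```text
time: 19.05
position: [0.5088, 0.1622, 0.0799]
tool_rot: [0.71, 3.06, -0.001]
ft_force: [-0.6, -2.2, 6.5]
grip_width: 0.203
grip_force: 50.0
the job is handed in; nothing more can be done
None
```

The job is handed in at 19 s, with no verdict returned: the blank measured within about 0.5 mm of the fence and end stop, and the gripper was still holding the knob at the third stop (71.8° turned, guide moved about 45 mm).

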